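# Rake the polishing bar out of the tilt bin

### The job

Slide the round steel tray up to the foot of the tilt-bin rack, centred in front of the bin, then pull the bin's side lever to swing the bin fully forward. Rake the polishing bar out over the front lip so that it slides down into the tray - do not lift it out - and leave the bur block in its lane. Then swing the bin fully back home, leaving the tray with the bar lying flat in it where it is and disturbing nothing else.

Things in the scene. Friction and masses are not known exactly. Their poses are not given: they have to be found in the camera images.
- rack: Grey rack of the tilt bin, fixed. Origin on the worktop below the pivot axis, mid-width; its -x is the front (the way the bin tips), y runs along the pivot axis, 50 mm up. Foot plate 8 mm high from x = -20 to +120 mm, 120 mm wide. Side cheeks 6 mm thick at y = +-57 mm: 82 mm high from x = -20 to +30, 50 mm high behind; rear panel 50 mm high at x = +117.
- bin (a joint): Tilt of the grey two-lane bin about the pivot: 0 = home (floor level, at its stop), 0.55 rad = fully forward (front down, at its stop; floor then slopes 31.5 degrees down to the front). Stiff hinge, stays where it is left; moving it takes 2 to 4 N at the lever grip. The lanes are open above.
- bin_floor (a point): Point on the pivot axis at mid-width, level with the bin's floor top; does not move as the bin tips. Bin at home, rack frame: floor from x = -50 to +85 mm; two lanes 42 mm wide, centred at y = +23 and -23 mm; side walls 34 mm above the floor, middle wall 20 mm, all 4 mm thick; back wall 42 mm long, leaning back 40 degrees. All turns with the bin.
- bin_grip (a point): Centre of the black grip rod on the bin's steel side lever: 38 mm long along the rack's y, 16 mm thick, outside the cheek on the rack's -y side (104 mm from mid-width), 95 mm above the pivot when home. Free before, behind and above, so it can be pushed or hooked either way; it turns about the pivot with the bin, about 50 mm forward and 14 mm down.
- bin_lip (a point): Middle of the upper edge of the bin's front lip, which rises forward from the floor's front edge at 28 degrees to the floor, 24 mm long. Turns with the bin; fully forward this edge is about 67 mm in front of the pivot and 22 mm above the worktop. Wall cabinets hang 0.48 m above the back of the worktop: keep a high wrist leaning towards the robot over the far lane.
- rack_dock (a point): Point on the worktop 105 mm in front of the pivot, mid-width: the tray's centre belongs here (the tray's edge is then 5 mm from the rack's foot).
- tray: Loose round steel tray, 160 mm outside diameter, 14 mm high, rim wall 8 mm thick (144 mm inside), floor 4 mm thick, 0.25 kg. Origin at the centre of its underside. Its rim can be pinched from above anywhere.
- bar: The bar to be fetched: plain pale bar of polishing compound, 28 x 72 x 26 mm (long along its y), about 0.16 kg, lying along one of the bin's lanes, near the front; which lane varies. It may slide down to the lip when the bin tips, but does not leave the bin by itself. Origin at the centre of its underside.
- bar_mid (a point): Centre of the polishing bar, 13 mm above its underside.
- bur_block: Bur block in the other lane: a pale metal block 32 x 64 x 22 mm with burs standing in it (50 mm high in all). Origin at the centre of its underside. It must stay in its lane.
- gloss_jar: Bystander: white jar with lid, 58 mm across, 70 mm high, right of the rack. Origin at its underside.
- pink_beaker: Bystander: small beaker, 55 mm across, 47 mm high, right of the rack. Origin at its underside.
- model_study: Bystander: plaster jaw model, 54 x 68 x 29 mm, beyond the tray. Origin at its underside.

How it is judged:
By the outcome, as a careful person would: the job done as asked, in the order asked, and still so for the second after the job is handed in, with the robot touching nothing.
It also fails if it takes over 54 s, if anything falls off the work surface, if the arm or the gripper's body presses on something with over 40 N, if the wrist force passes 120 N, or if a joint passes its speed limit or range.

### The arm

A 6-joint arm with a two-finger parallel gripper is mounted at the origin on a cart in front of the work surface, level with it; the furniture and walls round the work are solid. World frame = base frame: x ahead of the robot, y to its left, z up, the work surface at z = 0. Lengths are in m, angles in rad, forces in N, time in s.
With the tool pointing down it reaches from about 0.35 to 0.85 m from the base axis. Payload 8.1 kg.
Tool frame: the origin (TCP) lies midway between the tips of the shut fingers; the grasp point (between the pads) lies robot.grip_depth behind it (robot.grip_depth is the distance from the TCP to the grasp point, in m); z points along the fingers, y is the line along which they close (so a half turn about z gives the same grasp; the last joint's range is limited). The gripper opens to 93 mm and grips with 3 to 60 N. Pads are 15 mm wide; open, the fingers measure 128 mm over their backs; the gripper's body (75 mm by 188 mm) begins 65 mm behind the grasp point.
Start: joints at [1.242, 0.13, 1.488, -0, 1.523, -0.085], TCP at [0.145, 0.582, 0.219] pointing down, gripper open.
Joint ranges: [-2.96, 2.96], [-0.89, 2.26], [0.02, 2.5], [-1.34, 4.48], [0, 2.73], [-2.66, 2.66]. Speed limits (rad/s): [2.39, 2.39, 2.79, 3.14, 3.14, 3.14].

### API

Orientations are given as a rotation vector (axis times angle).
In Python, from plant import robot gives the robot as it stands.
- The arm moves only by the tool carry_out, never from a script. Its argument "rows" is a list of rows, each a list of 6 numbers: the shift along the tool's x, y, z in m, then the turn, a rotation vector about the tool's x, y, z in degrees. A call has 1 to 12 rows; each row is the pose to reach, as a shift and turn from the pose commanded when the call began, along the tool's axes at that moment; what a row does not reach only later rows make up. A row lasts 1/8 s, in which the tool goes at most 62.5 mm and 10.7 degrees, less where a joint would pass 70% of its speed; a pose out of reach is approached as far as the arm can. A call with a gripper value outside its range is refused whole. "jaw" is the closure in counts, from 0 (fully open) to 255 (shut), set as the call begins (left out, the last holds). The fingers move at their own pace and stop on an object; "force" is the grip in N (left out, the last holds). Time passes only in rows, so rows that repeat a pose let the fingers close. It gives the time, the measured TCP pose, the force, the opening and the grip force at its end, in the units of the state.
- robot.read_state(): the state, without advancing time (a new reading comes with each control period).
- robot.read_camera(name): name is "scene" or "top" or "wrist"; returns the picture (400x640x3 uint8, red, green, blue); there is no depth.
- robot.camera_model(name): a dict with "fx", "fy", "cx", "cy" (pixels), "R" (3x3) and "t" (3): a world point X has camera coordinates R X + t; the wrist camera has in their place "mount" (4x4, takes a point from camera to tool coordinates, whose origin is the TCP and whose axes are the flange's). Camera axes: x right, y down, z forward; pixel columns grow to the right and rows downward; lengths in m; the calibration is good to about 2 mm. A picture is of the moment at which its call begins: read the wrist's pose just before it. camera_model takes no time and is no camera call.
- robot.close_job(): hands the job in; it is judged then, once.
Trained networks look in the newest picture that a camera, given by its name, has taken for a name from the list of things; names that differ only in an ending like _2 or _b are one class to them, and where a whole thing is asked for, a point or a joint stands for the part that bears it (a point fixed in the world has none). Each returns a list of dicts, best first, with "conf" (0 to 1); they miss things now and then, are a little off and sometimes report something else, mostly with a low value. They report only what shows in the picture. A call takes as long as a camera call.
- robot.outline_of(camera, target): "pixels" (400x640 bool, what is visible of it) and "pixel" ([column, row] in pixels, amid what is visible of it).
The state is a dict: "t": time; "q": joint angles; "dq": joint speeds; "joint_torque": joint torques, N m; "tool_pos": TCP position; "orientation": TCP orientation; "force": force on the tool from outside, world axes, zero at the start; "wrist_torque": the same for the moment, N m; "opening": finger opening in m; "gripper_force": force on a finger pad.
Only numpy, scipy, OpenCV 4.12 (cv2) and the standard library are available. Lean on these libraries where they do the work, as an engineer would, in place of code of your own. Each camera call takes 0.05 s, during which the arm holds its last target. There are 200 camera calls.

## Working session

There is one attempt and no reset: what is moved stays moved. The work goes in short steps, Python scripts to look and compute and a tool call to move; the robot and the scene stay as the last step left them, time stands still between calls to the robot, and variables do not carry over. Pictures are saved under pics/ and viewed, at most 10 in all, crops included, and the job is handed in when it is done.

Besides the shell and the picture viewer there is one more tool, called after ">>>" as name(argument=value, ...), one argument or row to a line, values as JSON. carry_out: Moves the arm, as the interface text tells. Its arguments: {"type":"object","properties":{"rows":{"type":"array"},"jaw":{"type":"number"},"force":{"type":"number"}},"required":["rows"]}

```bash
mkdir -p pics; ls; python3 - <<'E'
from plant import robot
import cv2,numpy as np
s=robot.read_state();print(s, robot.grip_depth)
for c in ["scene","top"]:
    im=robot.read_camera(c);cv2.imwrite(f"pics/{c}0.png",im[:,:,::-1])
    m=robot.camera_model(c);print(c,m)
    for n in ["rack","tray","bar","bur_block","bin_grip","bin_lip","gloss_jar","model_study"]:
        r=robot.outline_of(c,n)
        for d in r[:2]:
            ys,xs=np.nonzero(d["pixels"]);print(c,n,round(d["conf"],2),np.round(d["pixel"]),len(xs),xs.min(),xs.max(),ys.min(),ys.max())
print(robot.camera_model("wrist"))
E
```

```text
pics
{'t': 0.0, 'q': array([ 1.24159330e+00,  1.31161931e-01,  1.48927117e+00, -7.44381254e-06,
        1.52298533e+00, -8.53793982e-02]), 'dq': array([-1.33682658e-03, -5.38885571e-04, -4.47852931e-05, -9.13014514e-04,
       -6.63095961e-04, -2.52857036e-03]), 'joint_torque': array([ 5.07486584e-04, -5.59819865e+01, -4.91771793e+01,  7.67753273e-02,
        3.46240634e-02, -1.53905889e-04]), 'tool_pos': array([0.14463513, 0.58172561, 0.21759144]), 'orientation': array([-3.82003715e-01, -3.11790868e+00,  2.80859509e-03]), 'force': array([-0.35157421,  0.10608802, -0.11527313]), 'wrist_torque': array([ 0.01034764, -0.02774813, -0.03143759]), 'gripper_force': 0.0, 'opening': 0.09299451168872237} 0.0188
scene {'fx': 400.97943142792377, 'fy': 400.97943142792377, 'cx': 322.2426766373184, 'cy': 199.35339668034254, 'R': array([[ 0.85344321, -0.52113449,  0.00731654],
       [-0.36000471, -0.59960167, -0.71475482],
       [ 0.3768704 ,  0.60736866, -0.69933684]]), 't': array([-0.62894905,  0.02797772,  0.95363699])}
scene rack 0.92 [336. 226.] 4507 277 379 185 271
scene tray 0.63 [271. 191.
[... 887 characters left out ...]
lock 0.58 [319. 199.] 397 305 333 188 209
top bin_grip 0.72 [337. 206.] 3243 285 375 172 263
top bin_lip 0.8 [340. 209.] 3153 285 375 172 263
top gloss_jar 0.67 [419. 236.] 617 405 434 222 248
top model_study 0.75 [236. 170.] 591 222 250 160 183
{'fx': 319.57056243447175, 'fy': 319.57056243447175, 'cx': 324.6675033346631, 'cy': 199.27144939130366, 'mount': array([[-2.95181912e-04, -9.63177039e-01, -2.68867819e-01,
         7.55458277e-02],
       [ 9.99999941e-01, -2.37101512e-04, -2.48490734e-04,
        -1.05356854e-03],
       [ 1.75591603e-04, -2.68867876e-01,  9.63177052e-01,
        -1.64939999e-01],
       [ 0.00000000e+00,  0.00000000e+00,  0.00000000e+00,
         1.00000000e+00]])}
```

```bash
cat > h.py <<'E'
from plant import robot
import cv2,numpy as np
from scipy.spatial.transform import Rotation as Ro
def bp(c,px,z):  # back-project pixel to plane z
    m=robot.camera_model(c);d=np.linalg.solve(m["R"],[(px[0]-m["cx"])/m["fx"],(px[1]-m["cy"])/m["fy"],1.]);o=-m["R"].T@m["t"]
    return o+d*(z-o[2])/d[2]
def pr(c,X):
    m=robot.camera_model(c);v=np.atleast_2d(X)@m["R"].T+m["t"];return np.c_[m["fx"]*v[:,0]/v[:,2]+m["cx"],m["fy"]*v[:,1]/v[:,2]+m["cy"]]
E
python3 - <<'E'
import cv2
a=cv2.imread("pics/top0.png")[140:290,200:450];b=cv2.imread("pics/scene0.png")[140:340,220:420]
cv2.imwrite("pics/t1.png",cv2.resize(a,None,fx=3.2,fy=3.2,interpolation=2));cv2.imwrite("pics/s1.png",cv2.resize(b,None,fx=3,fy=3,interpolation=2))
E
python3 - <<'E'
from h import *
print("tray",bp("top",(249.5,225),.012)); print("bar",bp("top",(325,215),.07))
E
```

```text
tray [ 0.46649567 -0.20514733  0.012     ]
bar [ 0.48955315 -0.38006764  0.07      ]
```

View pics/t1.png

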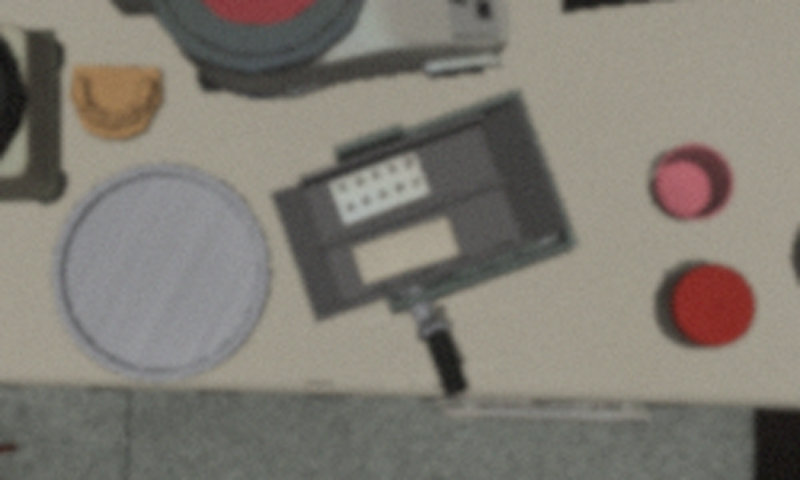

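View pics/s1.png

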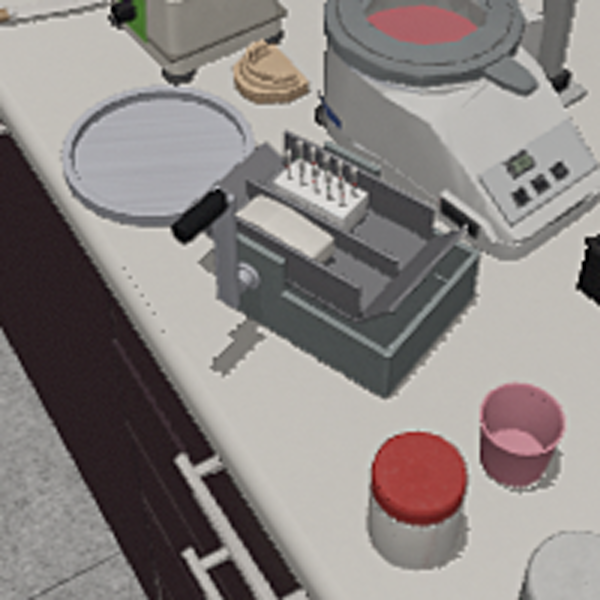

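Top crop: tray round at (162,270). The rack's front faces left: lip corners (275,195) and (318,320), grip rod (430,325)–(463,392). The bar is in the lane nearest the robot (rack -y), and the bur block is in the far lane.

```bash
python3 - <<'E'
from h import *
from scipy.optimize import least_squares
T=lambda u,v:(200+u/3.2-.4,140+v/3.2-.4); S=lambda u,v:(220+u/3-.4,140+v/3-.4)
F=[("top",T(275,195),(-71,46,61)),("top",T(318,320),(-71,-46,61)),("top",T(522,92),(112,46,82)),("top",T(576,243),(112,-46,82)),
("top",T(447,353),(0,-104,149)),("top",T(340,153),(-20,60,82)),("top",T(403,126),(30,60,82)),
("scene",S(387,396),(120,-60,0)),("scene",S(387,345),(120,-60,50)),("scene",S(480,252),(120,60,50)),("scene",S(202,216),(0,-104,145))]
def f(p,full=False):
    c,s=np.cos(p[2]),np.sin(p[2]);e=[]
    for cam,px,b in F:
        b=np.array(b)/1000;X=[p[0]+c*b[0]-s*b[1],p[1]+s*b[0]+c*b[1],b[2]];e.append(pr(cam,X)[0]-px)
    return np.array(e) if full else np.ravel(e)
r=least_squares(f,[.5,-.38,-1.3],loss="soft_l1");print(r.x,np.degrees(r.x[2]));print(np.round(f(r.x,1),1))
x,y,a=r.x;c,s=np.cos(a),np.sin(a)
R=lambda bx,by:np.array([x+c*bx-s*by,y+s*bx+c*by])
print("dock",R(-.105,0),"grip",R(0,-.104))
# tray fits
for cam in("top","scene"):
    d=robot.outline_of(cam,"tray")[0];ys,xs=np.nonzero(d["pixels"])
    (u,v),ax,an=cv2.fitEllipse(cv2.convexHull(np.c_[xs,ys].astype(np.int32)));print(cam,u,v,ax,bp(cam,(u,v),.012),pr(cam,[[.4665,-.2051,.012]]))
print("bar in rack", [np.array([[c,s],[-s,c]])@(bp("top",T(406,250),.076)[:2]-[x,y])])
for n,z in(("gloss_jar",.07),("pink_beaker",.047),("model_study",.029)):
    d=robot.outline_of("top",n)[0];print(n,bp("top",d["pixel"],z))
E
```

```text
[ 0.50317246 -0.37270081 -1.19841924] -68.66436475943866
[[-0.6  0.1]
 [-0.3 -0.1]
 [-0.1  3.2]
 [-2.2 -4.9]
 [ 0.4  3.5]
 [-1.9 -1.7]
 [-0.1 -0.9]
 [-0.4  2.4]
 [ 1.   4.7]
 [ 1.5  0.2]
 [-0.3  0.6]]
dock [ 0.46497025 -0.27489697] grip [ 0.40630009 -0.4105392 ]
top 249.34359741210938 224.83746337890625 (67.86992645263672, 69.30036163330078) [ 0.46686486 -0.2047646   0.012     ] [[249.47984012 224.99760209]]
scene 271.6235046386719 191.1218719482422 (47.657100677490234, 64.19952392578125) [ 0.46151961 -0.21080985  0.012     ] [[272.40801925 189.06689443]]
bar in rack [array([ 0.00266216, -0.02255011])]
gloss_jar [ 0.44787529 -0.5868325   0.07      ]
pink_beaker [ 0.53148363 -0.58240669  0.047     ]
model_study [ 0.59205529 -0.17075052  0.029     ]
```

```bash
cat >> h.py <<'E'
RACK=np.load("rack.npy") if __import__("os").path.exists("rack.npy") else np.array([.5032,-.3727,-1.1984])
def RW(b):  # rack mm -> world m
    x,y,a=RACK;b=np.array(b)/1000.;return np.array([x+np.cos(a)*b[0]-np.sin(a)*b[1],y+np.sin(a)*b[0]+np.cos(a)*b[1],b[2]])
def tool(sgn,tilt=0):  # tool y = sgn*rack x (in plane), z down; tilt deg leans the wrist to rack -x
    a=RACK[2];yx=np.array([np.cos(a),np.sin(a),0])*sgn;z=np.array([0,0,-1.]);R=np.c_[np.cross(yx,z),yx,z]
    ry=np.array([-np.sin(a),np.cos(a),0]);return Ro.from_rotvec(-ry*np.radians(tilt)).as_matrix()@R
def plan(P,sgn=1,tilt=0,base=None):
    s=robot.read_state();p0,R0=base if base else (s["tool_pos"],Ro.from_rotvec(s["orientation"]).as_matrix())
    out=np.r_[R0.T@(np.array(P)-p0),np.degrees(Ro.from_matrix(R0.T@tool(sgn,tilt)).as_rotvec())]
    return [round(float(v),4) if i<3 else round(float(v),1) for i,v in enumerate(out)]
E
python3 - <<'E'
from h import *
from scipy.optimize import least_squares
T=lambda u,v:(200+u/3.2-.4,140+v/3.2-.4); S=lambda u,v:(220+u/3-.4,140+v/3-.4)
F=[("top",T(275,195),(-71,46,61)),("top",T(318,320),(-71,-46,61)),("top",T(522,92),(120,60,50)),("top",T(576,243),(120,-60,50)),
("top",T(447,353),(0,-104,149)),("top",T(340,153),(-20,60,82)),("top",T(403,126),(30,60,82)),
("scene",S(387,396),(120,-60,0)),("scene",S(387,345),(120,-60,50)),("scene",S(480,252),(120,60,50)),("scene",S(202,216),(0,-104,145))]
def f(p,full=False):
    c,s=np.cos(p[2]),np.sin(p[2]);e=[]
    for cam,px,b in F:
        b=np.array(b)/1000;X=[p[0]+c*b[0]-s*b[1],p[1]+s*b[0]+c*b[1],b[2]];e.append(pr(cam,X)[0]-px)
    return np.array(e) if full else np.ravel(e)
r=least_squares(f,RACK,loss="soft_l1");print(r.x,np.degrees(r.x[2]));print(np.round(f(r.x,1),1).tolist());np.save("rack.npy",r.x)
import h;h.RACK=r.x;print("dock",RW((-105,0,0)))
s=robot.read_state();print(Ro.from_rotvec(s["orientation"]).as_matrix())
t=np.array([.4660,-.2065]);g=t-.076*np.array([np.cos(r.x[2]),np.sin(r.x[2])]);print("pinch",g)
for sg in(1,-1):print(plan([*g,.2],sg))
E
```

```text
[ 0.50322487 -0.37206632 -1.19664788] -68.5628733339282
[[-0.9, 0.1], [-0.6, -0.1], [-0.7, -1.2], [1.2, 1.0], [0.1, 3.5], [-2.2, -1.7], [-0.5, -0.9], [-0.4, 2.2], [0.9, 4.5], [1.3, -0.1], [-0.4, 0.4]]
dock [ 0.46484947 -0.27433031  0.        ]
[[-9.70435196e-01  2.41361825e-01  1.05449258e-05]
 [ 2.41361825e-01  9.70435196e-01  8.52943245e-06]
 [-8.17448780e-06  1.08224040e-05 -1.00000000e+00]]
pinch [ 0.43822352 -0.13575774]
[-0.458, -0.626, 0.0186, 0.0, -0.0, 144.6]
[-0.458, -0.626, 0.0186, 0.0, 0.0, -35.4]
```

```bash
python3 -c "
import cv2
a=cv2.imread('pics/top0.png');b=cv2.imread('pics/scene0.png')
import numpy as np
cv2.imwrite('pics/both.png',np.vstack([a[:300],b[:300]])[:600])"
```

```text
(no output)
```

View pics/both.png

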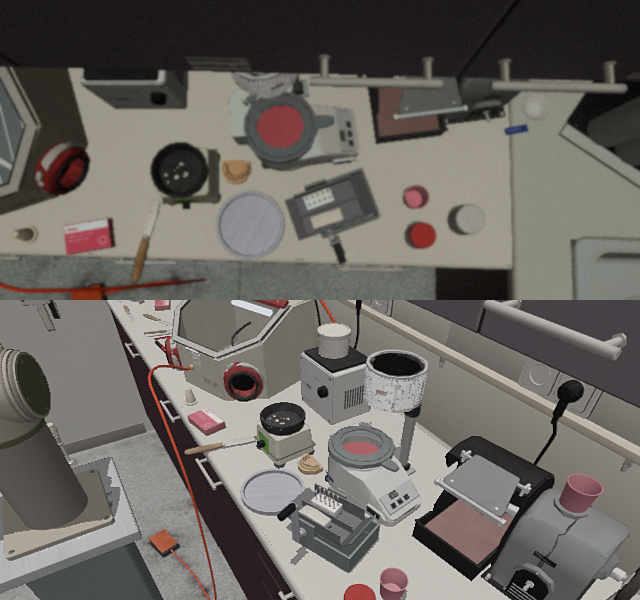

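The top picture shows the round machines behind the tray and free worktop on the robot side. I will pinch the tray rim on the robot side.

>>> carry_out(
  rows=[
    [-0.36, -0.3, 0, 0, 0, 40],
    [-0.36, -0.3, 0, 0, 0, 40],
    [-0.36, -0.3, 0, 0, 0, 40],
    [-0.36, -0.3, 0, 0, 0, 40],
    [-0.36, -0.3, 0, 0, 0, 40],
    [-0.36, -0.3, 0, 0, 0, 40],
    [-0.36, -0.3, 0, 0, 0, 40],
    [-0.43, -0.705, 0.018, 0, 0, 76],
    [-0.43, -0.705, 0.018, 0, 0, 76],
    [-0.43, -0.705, 0.018, 0, 0, 76],
    [-0.43, -0.705, 0.018, 0, 0, 76],
    [-0.43, -0.705, 0.018, 0, 0, 76],
  ],
  jaw=130,
)

```text
t: 2.65
tool_pos: [0.3949, -0.0848, 0.2061]
orientation: [2.221, 2.22, 0.001]
force: [0.8, 0.5, -0.2]
opening: 0.0452
gripper_force: 0.0
```

>>> carry_out(
  rows=[
    [-0.122, -0.004, 0.006, 0, 0, 0],
    [-0.122, -0.004, 0.006, 0, 0, 0],
    [-0.122, -0.004, 0.006, 0, 0, 0],
    [-0.122, -0.004, 0.006, 0, 0, 0],
  ],
)

```text
t: 3.15
tool_pos: [0.3911, -0.2046, 0.1997]
orientation: [-2.222, -2.22, -0.001]
force: [0.1, -0.3, 0.3]
opening: 0.0453
gripper_force: 0.0
```

```bash
cat >> h.py <<'E'
def wcam():
    s=robot.read_state();R=Ro.from_rotvec(s["orientation"]).as_matrix();m=robot.camera_model("wrist");M=m["mount"]
    Rc=R@M[:3,:3];t=R@M[:3,3]+s["tool_pos"];return m,Rc,t
def wbp(cam,px,z):
    m,Rc,t=cam;d=Rc@[(px[0]-m["cx"])/m["fx"],(px[1]-m["cy"])/m["fy"],1.];return t+d*(z-t[2])/d[2]
def wpr(cam,X):
    m,Rc,t=cam;v=(np.atleast_2d(X)-t)@Rc;return np.c_[m["fx"]*v[:,0]/v[:,2]+m["cx"],m["fy"]*v[:,1]/v[:,2]+m["cy"]]
E
python3 - <<'E'
from h import *
cam=wcam();im=robot.read_camera("wrist");cv2.imwrite("pics/w0raw.png",im[:,:,::-1])
print(robot.read_state()["tool_pos"])
for n in("tray","rack","bar","bin_grip"):
    for d in robot.outline_of("wrist",n)[:1]:
        ys,xs=np.nonzero(d["pixels"]);print(n,round(d["conf"],2),np.round(d["pixel"]),xs.min(),xs.max(),ys.min(),ys.max())
        if n=="tray":
            (u,v),ax,an=cv2.fitEllipse(cv2.convexHull(np.c_[xs,ys].astype(np.int32)));print(u,v,ax,wbp(cam,(u,v),.012))
v=im[:,:,::-1].copy()
for b in [(-71,46,61),(-71,-46,61),(0,-123,145),(0,-85,145),(-20,-60,82),(30,-60,82),(120,60,50),(120,-60,50),(-20,60,82),(30,60,82),(-20,-60,8)]:
    p=wpr(cam,RW(b))[0];cv2.circle(v,tuple(int(round(k)) for k in p),3,(0,0,255),1)
cv2.imwrite("pics/w0.png",cv2.resize(v,(800,500)))
E
```

```text
[ 0.39130098 -0.20399904  0.19972066]
tray 0.93 [393. 175.] 322 464 105 243
392.232177734375 174.50592041015625 (137.47482299804688, 144.922119140625) [ 0.46561855 -0.20037386  0.012     ]
rack 0.91 [372. 346.] 351 395 291 366
bin_grip 0.78 [369. 350.] 350 395 291 367
```

View pics/w0.png

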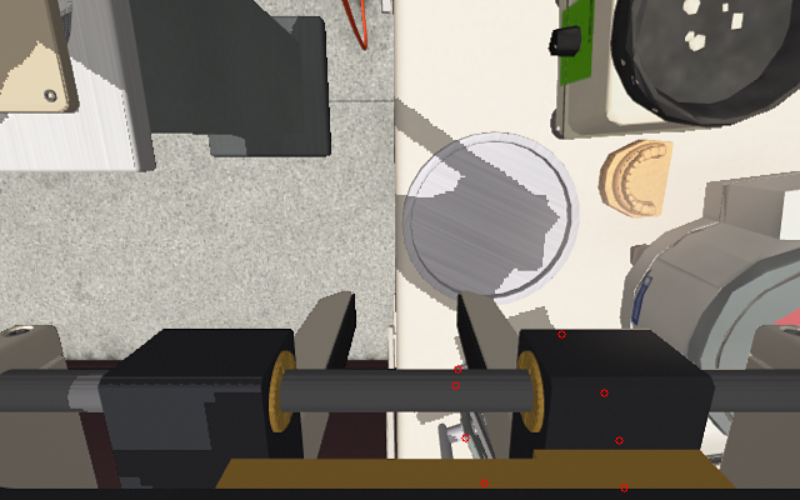

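The wrist view shows the tray between the finger line and the plaster model, its centre at about (0.466, -0.2025). Its near edge is almost at the worktop edge. I'll descend and pinch now.

>>> carry_out(
  rows=[
    [0.001, -0.001, 0.1, 0, 0, 0],
    [0.001, -0.001, 0.16, 0, 0, 0],
    [0.001, -0.001, 0.193, 0, 0, 0],
    [0.001, -0.001, 0.193, 0, 0, 0],
    [0.001, -0.001, 0.193, 0, 0, 0],
  ],
)

```text
t: 4.03
tool_pos: [0.39, -0.2028, 0.0064]
orientation: [-2.218, -2.222, 0.0]
force: [-0.8, 0.6, 0.4]
opening: 0.0459
gripper_force: 0.0
```

>>> carry_out(
  rows=[
    [0, 0, 0, 0, 0, 0],
    [0, 0, 0, 0, 0, 0],
    [0, 0, 0, 0, 0, 0],
    [0, 0, 0, 0, 0, 0],
    [0, 0, 0, 0, 0, 0],
    [0, 0, 0, 0, 0, 0],
  ],
  jaw=255,
  force=30,
)

```text
t: 4.78
tool_pos: [0.3904, -0.2038, 0.0069]
orientation: [2.221, 2.222, 0.0]
force: [0.1, 2.3, 3.6]
opening: 0.006
gripper_force: 29.8
```

```bash
python3 - <<'E'
from h import *
cam=wcam();im=robot.read_camera("wrist")
d=robot.outline_of("wrist","tray")[0];ys,xs=np.nonzero(d["pixels"])
(u,v),ax,an=cv2.fitEllipse(cv2.convexHull(np.c_[xs,ys].astype(np.int32)));print("w",u,v,ax,wbp(cam,(u,v),.012))
im=robot.read_camera("top")
d=robot.outline_of("top","tray")[0];ys,xs=np.nonzero(d["pixels"]);print("top",d["conf"],d["pixel"],xs.min(),xs.max(),ys.min(),ys.max(),bp("top",d["pixel"],.012))
s=robot.read_state();print(s["tool_pos"],s["opening"],s["force"])
E
```

```text
w 463.039794921875 244.15792846679688 (262.8621826171875, 299.6045837402344) [ 0.46398965 -0.19984209  0.012     ]
top 0.67 [262.4, 218.9] 218 285 192 257 [ 0.48155149 -0.23465169  0.012     ]
[ 0.39041056 -0.20384119  0.00695613] 0.006405895219906288 [-0.48821143  1.64319687  5.20239203]
```

>>> carry_out(
  rows=[
    [-0.018, 0, 0, 0, 0, 0],
    [-0.036, -0.001, 0, 0, 0, 0],
    [-0.054, -0.001, 0, 0, 0, 0],
    [-0.068, -0.001, 0, 0, 0, 0],
    [-0.068, -0.001, 0, 0, 0, 0],
    [-0.068, -0.001, 0, 0, 0, 0],
  ],
)

```text
t: 5.72
tool_pos: [0.3893, -0.2724, 0.0069]
orientation: [2.221, 2.221, -0.001]
force: [-0.7, -1.6, 5.0]
opening: 0.0062
gripper_force: 29.9
```

>>> carry_out(
  rows=[
    [0, 0, 0, 0, 0, 0],
    [0, 0, 0, 0, 0, 0],
    [0, 0, 0, 0, 0, 0],
    [0, 0, -0.06, 0, 0, 0],
    [0, 0, -0.12, 0, 0, 0],
    [0.06, -0.04, -0.17, 0, 0, 0],
    [0.12, -0.04, -0.17, 0, 0, 0],
    [0.12, -0.04, -0.17, 0, 0, 0],
    [0.12, -0.04, -0.17, 0, 0, 0],
  ],
  jaw=130,
)

```text
t: 6.85
tool_pos: [0.3495, -0.1513, 0.1769]
orientation: [2.217, 2.224, 0.0]
force: [-1.2, 0.2, 1.3]
opening: 0.0454
gripper_force: 0.0
```

```bash
python3 - <<'E'
from h import *
s=robot.read_state();print(s["t"],s["tool_pos"])
v=[]
for c in("top","wrist"):
    cam=wcam();im=robot.read_camera(c);cv2.imwrite(f"pics/{c}1.png",im[:,:,::-1])
    for n in("tray","rack","bin_grip","bar"):
        for d in robot.outline_of(c,n)[:1]:
            ys,xs=np.nonzero(d["pixels"]);print(c,n,round(d["conf"],2),np.round(d["pixel"]),xs.min(),xs.max(),ys.min(),ys.max())
            if n=="tray":
                (a,b),ax,an=cv2.fitEllipse(cv2.convexHull(np.c_[xs,ys].astype(np.int32)));print(ax,bp(c,(a,b),.012) if c=="top" else wbp(cam,(a,b),.012))
cv2.imwrite("pics/t2.png",cv2.resize(cv2.imread("pics/top1.png")[150:275,220:400],None,fx=4.4,fy=4.4,interpolation=2))
w=cv2.imread("pics/wrist1.png");cv2.imwrite("pics/w1.png",cv2.resize(w,(800,500)))
E
```

```text
6.85 [ 0.34947531 -0.15128218  0.17691007]
top tray 0.8 [273. 232.] 247 312 193 260
(66.580322265625, 67.60855102539062) [ 0.46534875 -0.27779073  0.012     ]
top rack 0.66 [338. 207.] 285 379 168 262
top bin_grip 0.85 [337. 206.] 285 376 172 263
top bar 0.75 [325. 215.] 311 342 208 228
wrist tray 0.64 [430. 247.] 355 488 222 338
(123.88933563232422, 138.44772338867188) [ 0.46058477 -0.27167553  0.012     ]
```

View pics/t2.png

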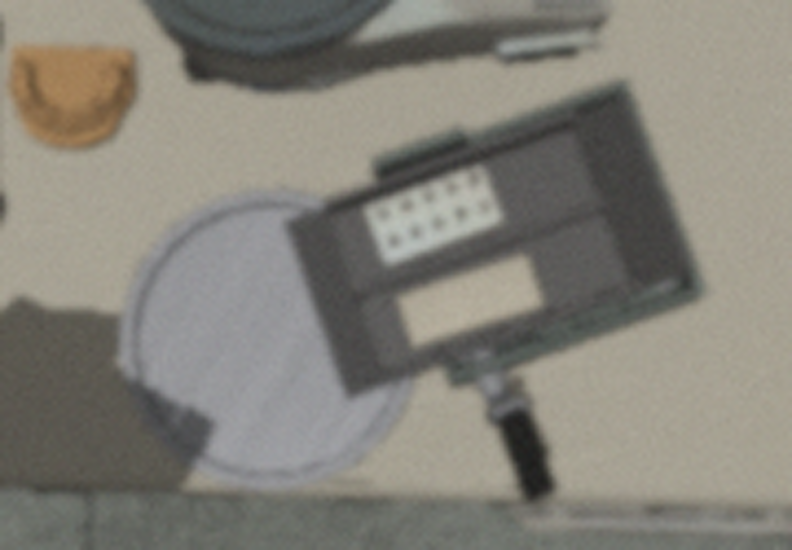

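View pics/w1.png

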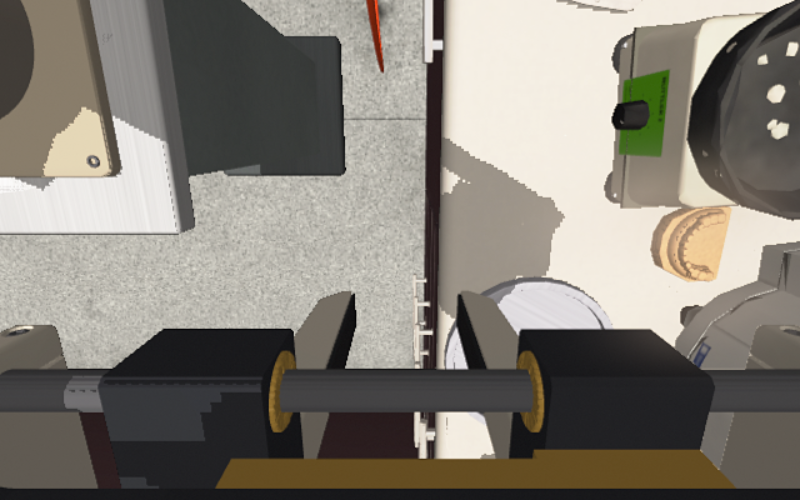

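```bash
python3 - <<'E'
from h import *
from scipy.optimize import least_squares
T=lambda u,v:(220+u/4.4-.4,150+v/4.4-.4); S=lambda u,v:(220+u/3-.4,140+v/3-.4)
F=[("top",T(288,225),(-71,46,61)),("top",T(350,393),(-71,-46,61)),("top",T(627,80),(120,60,50)),("top",T(703,294),(120,-60,50)),
("top",T(525,452),(0,-104,149)),("top",T(374,160),(-20,60,82)),("top",T(465,130),(30,60,82)),("top",T(452,382),(-20,-60,82)),
("scene",S(387,396),(120,-60,0)),("scene",S(480,252),(120,60,50)),("scene",S(202,216),(0,-104,145))]
def f(p,full=False):
    c,s=np.cos(p[2]),np.sin(p[2]);e=[]
    for cam,px,b in F:
        b=np.array(b)/1000;X=[p[0]+c*b[0]-s*b[1],p[1]+s*b[0]+c*b[1],b[2]];e.append(pr(cam,X)[0]-px)
    return np.array(e) if full else np.ravel(e)
r=least_squares(f,RACK,loss="soft_l1");print(r.x,np.degrees(r.x[2]));print(np.round(f(r.x,1),1).tolist());np.save("rack.npy",r.x)
import h;h.RACK=r.x;d=RW((-105,0,0));t=bp("top",T(266,338),.01);print("dock",d,"tray",t)
c,s=np.cos(r.x[2]),np.sin(r.x[2]);print("tray err in rack",np.array([[c,s],[-s,c]])@(t-d)[:2])
print("bar",np.array([[c,s],[-s,c]])@(bp("top",T(471,300),.076)-RW((0,0,0)))[:2])
print("grip",RW((0,-104,145)),"above plan",plan(RW((0,-104,200)),1))
E
```

```text
[ 0.50362674 -0.37194739 -1.19807008] -68.6443589844373
[[-0.5, -0.3], [-0.8, 0.4], [-0.1, -0.7], [1.4, -0.0], [0.4, 0.9], [-0.9, -0.5], [-0.2, -1.3], [-0.1, 0.7], [-0.4, 2.1], [1.4, -0.1], [-0.3, 0.3]]
dock [ 0.46539037 -0.27415689  0.        ] tray [ 0.46522332 -0.27639208  0.01      ]
tray err in rack [ 0.00202088 -0.00096954]
bar [ 0.00349898 -0.02349216]
grip [ 0.40676758 -0.4098196   0.145     ] above plan [-0.2577, 0.0577, -0.0237, -0.0, 0.0, 68.6]
```

Tray sits within about 2 mm of the dock (t2 crop, tray centre about (266,338)). Next I'll straddle the lever grip.

>>> carry_out(
  rows=[
    [-0.258, 0.058, -0.035, 0, 0, 68.6],
    [-0.258, 0.058, -0.035, 0, 0, 68.6],
    [-0.258, 0.058, -0.035, 0, 0, 68.6],
    [-0.258, 0.058, -0.035, 0, 0, 68.6],
    [-0.258, 0.058, -0.035, 0, 0, 68.6],
    [-0.258, 0.058, -0.035, 0, 0, 68.6],
    [-0.258, 0.058, -0.035, 0, 0, 68.6],
    [-0.258, 0.058, -0.035, 0, 0, 68.6],
    [-0.258, 0.058, -0.035, 0, 0, 68.6],
  ],
)

```text
t: 8.48
tool_pos: [0.4073, -0.4098, 0.2116]
orientation: [-3.086, -0.587, 0.0]
force: [-0.3, 0.8, -0.3]
opening: 0.0457
gripper_force: 0.0
```

```bash
python3 - <<'E'
from h import *
s=robot.read_state();print(s["t"],s["tool_pos"],s["q"])
print(plan(RW((0,-104,133)),1))
cam=wcam();im=robot.read_camera("wrist");v=im[:,:,::-1].copy()
for n in("bin_grip","bar"):
    for d in robot.outline_of("wrist",n)[:1]:print(n,d["conf"],d["pixel"])
for b in [(0,-123,145),(0,-85,145),(-20,-60,82),(30,-60,82),(-71,46,61),(-71,-46,61)]:
    p=wpr(cam,RW(b))[0];cv2.circle(v,tuple(int(round(k)) for k in p),3,(0,0,255),1)
cv2.imwrite("pics/w2.png",cv2.resize(v,(800,500)))
E
```

```text
8.475 [ 0.40726371 -0.40978489  0.21160644] [-8.77195810e-01  7.39363098e-02  1.56133578e+00 -3.83993262e-05
  1.50651853e+00  3.17817583e-01]
[-0.0005, -0.0001, 0.0786, -0.0, 0.0, 0.2]
bin_grip 0.8 [366.2, 79.0]
bar 0.86 [328.2, 102.7]
```

View pics/w2.png

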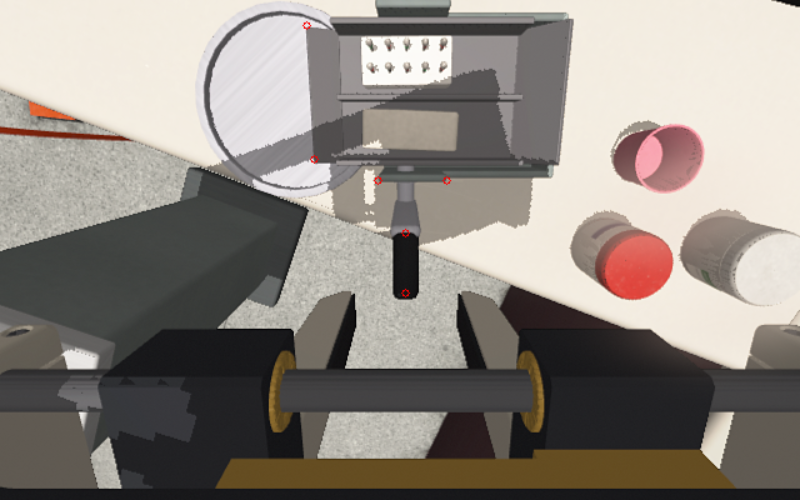

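The wrist view shows the rod at (405,265), exactly between the fingers, with the model overlay matching. The tray is centred on the bin.

>>> carry_out(
  rows=[
    [0, 0, 0.04, 0, 0, 0],
    [0, 0, 0.077, 0, 0, 0],
    [0, 0, 0.077, 0, 0, 0],
    [0, 0, 0.077, 0, 0, 0],
  ],
)

```text
t: 9.12
tool_pos: [0.4078, -0.4103, 0.1363]
orientation: [3.085, 0.584, 0.001]
force: [0.4, -1.0, 1.3]
opening: 0.0454
gripper_force: 0.0
```

>>> carry_out(
  rows=[
    [0, 0, 0, 0, 0, 0],
    [0, 0, 0, 0, 0, 0],
    [0, -0.008, 0, 0, 0, 0],
    [0, -0.016, 0.001, 0, 0, 0],
    [0, -0.024, 0.003, 0, 0, 0],
    [0, -0.032, 0.005, 0, 0, 0],
    [0, -0.04, 0.008, 0, 0, 0],
    [0, -0.048, 0.011, 0, 0, 0],
    [0, -0.054, 0.014, 0, 0, 0],
    [0, -0.057, 0.014, 0, 0, 0],
    [0, -0.057, 0.014, 0, 0, 0],
  ],
  jaw=195,
)

```text
t: 10.5
tool_pos: [0.3877, -0.3597, 0.1211]
orientation: [3.08, 0.582, 0.004]
force: [8.0, -17.1, -8.7]
opening: 0.0223
gripper_force: 9.9
```

```bash
python3 - <<'E'
from h import *
s=robot.read_state();print(s["t"],s["tool_pos"],s["force"],s["opening"],np.linalg.norm(s["force"]))
print("left to go fwd",plan(RW((-50,-104,120)),1))
E
```

```text
10.5 [ 0.38772994 -0.35971036  0.12112853] [  8.00350585 -17.05366094  -8.70351344] 0.022273451947127345 20.751737361152014
left to go fwd [-0.0005, 0.0036, 0.0012, 0.4, -0.1, 0.1]
```

>>> carry_out(
  rows=[
    [0, 0.003, 0, 0, 0, 0],
    [0, 0.003, -0.03, 0, 0, 0],
    [0, 0.003, -0.08, 0, 0, 0],
    [0, 0.003, -0.1, 0, 0, 0],
    [0, 0.003, -0.1, 0, 0, 0],
  ],
)

```text
t: 11.12
tool_pos: [0.3881, -0.3598, 0.2217]
orientation: [3.085, 0.584, 0.002]
force: [0.3, -0.2, -0.7]
opening: 0.0221
gripper_force: 0.0
```

```bash
cat >> h.py <<'E'
def BR(b,th=.55): # bin mm (floor frame, origin at pivot) -> rack mm
    x,y,z=b;return (x*np.cos(th)-z*np.sin(th),y,50+x*np.sin(th)+z*np.cos(th))
E
python3 - <<'E'
from h import *
cam=wcam();im=robot.read_camera("wrist");v=im[:,:,::-1].copy()
for n in("bar","bur_block"):
    for d in robot.outline_of("wrist",n)[:1]:print(n,d["conf"],d["pixel"])
for b in [(0,-104,95),(-71,-46,11),(-71,46,11),(-50,-23,0),(22,-9,26),(22,-37,26),(-50,-9,26),(-50,-37,26),(85,-44,0)]:
    p=wpr(cam,RW(BR(b)))[0];cv2.circle(v,tuple(int(round(k)) for k in p),3,(0,0,255),1)
cv2.imwrite("pics/w3.png",cv2.resize(v[:220,120:540],(800,420)))
s=robot.read_state();print(s["t"],s["tool_pos"])
E
```

```text
bar 0.6 [353.9, 105.1]
bur_block 0.81 [353.2, 52.6]
11.275 [ 0.38680002 -0.35854826  0.21827709]
```

View pics/w3.png

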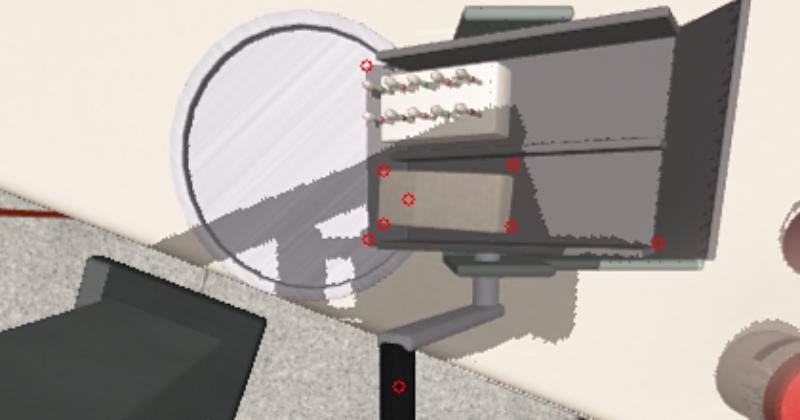

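The bar has slid to the lip with its rear at bin x≈22 mm, slightly towards the outer wall. The lip and lever match the fully-forward model. Next is the rake, with a tilted wrist.

```bash
python3 - <<'E'
from h import *
P=lambda b,t,base=None:plan(RW(BR(b)),1,t,base)
print("transit",P((58,-23,130),31))
b=(RW(BR((58,-23,130))),tool(1,31))
for k,t in [((58,-23,60),31),((56,-23,5),31),((40,-23,5),31),((-10,-23,5),31),((-30,-23,5),31),((-45,-23,12),23),((-60,-23,17),15),((-66,-23,20),15)]:print(k,P(k,t,b))
E
```

```text
transit [0.0809, 0.0367, 0.0269, -31.2, 0.0, 0.1]
(58, -23, 60) [-0.0, 0.0006, 0.07, 0.0, 0.0, 0.0]
(56, -23, 5) [-0.0, -0.0009, 0.125, 0.0, 0.0, 0.0]
(40, -23, 5) [-0.0, -0.0169, 0.1252, 0.0, 0.0, 0.0]
(-10, -23, 5) [-0.0, -0.0669, 0.1256, 0.0, 0.0, 0.0]
(-30, -23, 5) [-0.0, -0.0869, 0.1258, 0.0, 0.0, 0.0]
(-45, -23, 12) [-0.0, -0.1019, 0.1189, 8.0, 0.0, 0.0]
(-60, -23, 17) [-0.0, -0.117, 0.1141, 16.0, 0.0, 0.0]
(-66, -23, 20) [-0.0, -0.123, 0.1111, 16.0, 0.0, 0.0]
```

>>> carry_out(
  rows=[
    [0.03, 0.01, -0.02, -10, 0, 0],
    [0.06, 0.02, 0, -20, 0, 0],
    [0.081, 0.037, 0.027, -31.2, 0, 0],
    [0.081, 0.037, 0.027, -31.2, 0, 0],
    [0.081, 0.037, 0.027, -31.2, 0, 0],
    [0.081, 0.037, 0.027, -31.2, 0, 0],
  ],
  jaw=255,
)

```text
t: 12.02
tool_pos: [0.4772, -0.3661, 0.1966]
orientation: [2.557, 0.481, 0.137]
force: [0.3, -0.2, 0.9]
opening: 0.0003
gripper_force: 0.0
```

```bash
python3 - <<'E'
from h import *
s=robot.read_state();print(s["t"],s["tool_pos"],s["opening"],s["q"])
P=lambda b,t:plan(RW(BR(b)),1,t)
for k,t in [((56,-23,30),31),((56,-23,5),31)]:print(P(k,t))
E
```

```text
12.025 [ 0.47720297 -0.36607964  0.1965653 ] 0.0003436900208195724 [-0.54089406 -0.25280227  1.99727749 -0.38923752  0.98438833  0.80729199]
[-0.0007, -0.0073, 0.1029, 0.3, -0.1, -0.1]
[-0.0007, -0.0072, 0.1279, 0.3, -0.1, -0.1]
```

>>> carry_out(
  rows=[
    [0, -0.004, 0.05, 0, 0, 0],
    [0, -0.005, 0.1, 0, 0, 0],
    [0, -0.005, 0.118, 0, 0, 0],
    [0, -0.005, 0.127, 0, 0, 0],
    [0, -0.005, 0.127, 0, 0, 0],
  ],
)

```text
t: 12.65
tool_pos: [0.4992, -0.4229, 0.0836]
orientation: [2.558, 0.482, 0.136]
force: [0.2, -0.2, 0.4]
opening: 0.0005
gripper_force: 0.0
```

```bash
python3 - <<'E'
from h import *
s=robot.read_state();print(s["t"],s["tool_pos"],s["force"])
P=lambda b,t:plan(RW(BR(b)),1,t)
for k,t in [((40,-23,5),31),((-10,-23,5),31),((-30,-23,5),31),((-45,-23,12),23),((-60,-23,17),15),((-66,-23,20),15)]:print(k,P(k,t))
E
```

```text
12.65 [ 0.49921443 -0.42294738  0.08362971] [ 0.18071692 -0.17389738  0.42045422]
(40, -23, 5) [-0.0003, -0.0167, -0.0002, 0.2, -0.0, -0.0]
(-10, -23, 5) [-0.0004, -0.0667, -0.0, 0.2, -0.0, -0.0]
(-30, -23, 5) [-0.0004, -0.0867, 0.0001, 0.2, -0.0, -0.0]
(-45, -23, 12) [-0.0004, -0.1017, -0.0068, 8.2, -0.0, -0.0]
(-60, -23, 17) [-0.0004, -0.1168, -0.0118, 16.2, -0.0, -0.0]
(-66, -23, 20) [-0.0004, -0.1228, -0.0147, 16.2, -0.0, -0.0]
```

>>> carry_out(
  rows=[
    [0, -0.01, 0, 0, 0, 0],
    [0, -0.018, 0, 0, 0, 0],
    [0, -0.026, 0, 0, 0, 0],
    [0, -0.034, 0, 0, 0, 0],
    [0, -0.042, 0, 0, 0, 0],
    [0, -0.05, 0, 0, 0, 0],
    [0, -0.058, 0, 0, 0, 0],
    [0, -0.067, 0, 0, 0, 0],
  ],
)

```text
t: 13.65
tool_pos: [0.4779, -0.3679, 0.0476]
orientation: [2.558, 0.484, 0.135]
force: [1.2, -0.3, 0.9]
opening: 0.0009
gripper_force: 0.3
```

```bash
python3 - <<'E'
from h import *
s=robot.read_state();print(s["t"],s["tool_pos"],s["force"],plan(RW(BR((-30,-23,5))),1,31))
im=robot.read_camera("top");a=im[140:280,210:400,::-1];im=robot.read_camera("wrist");b=im[:,:,::-1]
cv2.imwrite("pics/c4.png",np.vstack([cv2.resize(a,(480,354)),cv2.resize(b[:220,80:560],(480,220))]))
E
```

```text
13.65 [ 0.47794921 -0.36793784  0.04759545] [ 1.17847675 -0.31815435  0.92761841] [-0.0005, -0.0176, -0.0001, 0.2, -0.0, 0.1]
```

View pics/c4.png

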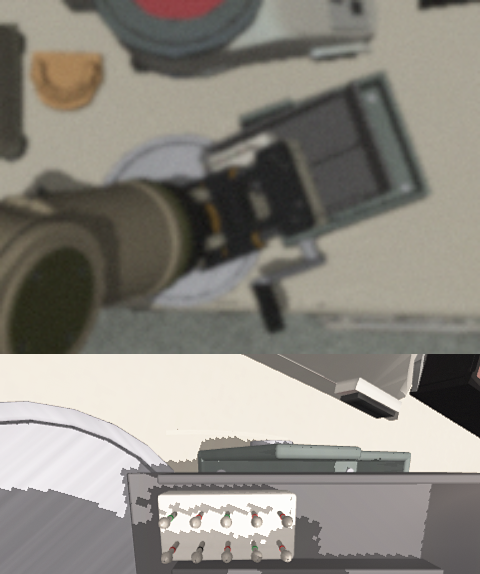

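>>> carry_out(
  rows=[
    [0, -0.008, 0, 0, 0, 0],
    [0, -0.015, 0, 0, 0, 0],
    [0, -0.021, 0, 0, 0, 0],
    [0, -0.028, -0.004, 4, 0, 0],
    [0, -0.035, -0.007, 8, 0, 0],
    [0, -0.042, -0.01, 12, 0, 0],
    [0, -0.05, -0.012, 16, 0, 0],
    [0, -0.056, -0.015, 16, 0, 0],
    [0, -0.056, -0.015, 16, 0, 0],
  ],
)

```text
t: 14.88
tool_pos: [0.4571, -0.3158, 0.0309]
orientation: [2.829, 0.536, 0.07]
force: [0.0, 0.1, -0.4]
opening: 0.0007
gripper_force: 0.0
```

```bash
python3 - <<'E'
from h import *
s=robot.read_state();print(s["t"],s["tool_pos"],s["force"])
for c in("scene","wrist"):
    robot.read_camera(c)
    for d in robot.outline_of(c,"bar")[:2]:
        ys,xs=np.nonzero(d["pixels"]);print(c,d["conf"],d["pixel"],len(xs),xs.min(),xs.max(),ys.min(),ys.max())
print("expect scene",pr("scene",[RW((-110,-23,17)),RW((-75,-23,30)),RW((-150,-23,30))]))
print("up vertical",plan(RW((-66,-23,200)),1,0))
E
```

```text
14.875 [ 0.45706383 -0.31579445  0.0309267 ] [ 0.03799855  0.1089599  -0.41579928]
scene 0.58 [320.7, 209.8] 2240 259 365 190 242
scene 0.47 [275.5, 212.0] 104 268 281 208 220
wrist 0.93 [251.8, 241.2] 4872 192 321 215 282
expect scene [[276.72314957 209.28221062]
 [287.77146871 212.02452432]
 [263.67509604 198.03359114]]
up vertical [-0.0005, 0.047, -0.1619, 15.2, 0.0, 0.1]
```

>>> carry_out(
  rows=[
    [0, 0.01, -0.05, 0, 0, 0],
    [0, 0.03, -0.1, 5, 0, 0],
    [0, 0.047, -0.162, 15, 0, 0],
    [0, 0.047, -0.185, 15, 0, 0],
    [0, 0.047, -0.185, 15, 0, 0],
    [0, 0.047, -0.185, 15, 0, 0],
  ],
  jaw=195,
)

```text
t: 15.82
tool_pos: [0.4559, -0.3128, 0.2206]
orientation: [3.085, 0.584, -0.001]
force: [-0.3, -0.7, -0.8]
opening: 0.0218
gripper_force: 0.0
```

>>> carry_out(
  rows=[
    [-0.05, 0.01, 0, 0, 0, 0],
    [-0.08, 0.014, 0, 0, 0, 0],
    [-0.08, 0.014, 0, 0, 0, 0],
    [-0.08, 0.014, 0, 0, 0, 0],
  ],
)

```text
t: 16.32
tool_pos: [0.3871, -0.3548, 0.2211]
orientation: [3.085, 0.584, -0.0]
force: [-0.3, 0.3, 0.8]
opening: 0.022
gripper_force: 0.0
```

```bash
python3 - <<'E'
from h import *
s=robot.read_state();print(s["t"],s["tool_pos"],s["opening"])
print("to rod fwd",plan(RW(BR((0,-104,95),.55))+[0,0,-.012],1,0))
cam=wcam();im=robot.read_camera("wrist");v=im[:,:,::-1].copy()
for n in("bar","tray","bin_grip"):
    for d in robot.outline_of("wrist",n)[:1]:print(n,d["conf"],d["pixel"])
for b in [(-105,0,14),(-67,0,22),(-50,-104,131)]:
    p=wpr(cam,RW(b))[0];cv2.circle(v,tuple(int(round(k)) for k in p),3,(0,0,255),1)
cv2.imwrite("pics/w5.png",cv2.resize(v[:260,100:580],(800,433)))
E
```

```text
16.325 [ 0.38710476 -0.35479232  0.22110858] 0.022004594338152758
to rod fwd [-0.0017, 0.0086, 0.1021, 0.1, 0.0, 0.1]
bar 0.83 [285.7, 107.8]
tray 0.68 [417.5, 85.9]
bin_grip 0.91 [422.5, 81.7]
```

View pics/w5.png

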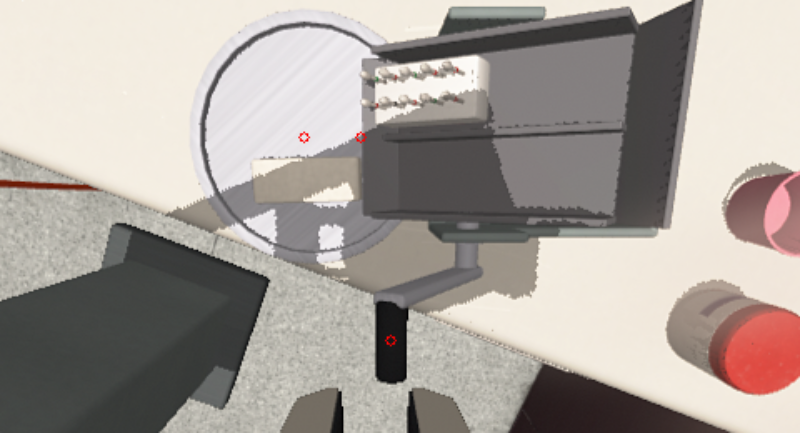

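```bash
python3 - <<'E'
from h import *
cam=wcam();im=robot.read_camera("wrist")
x,y,a=RACK;M=np.array([[np.cos(a),np.sin(a)],[-np.sin(a),np.cos(a)]])
for px,z in [((252,158),.03),((252,202),.03),((358,158),.03),((358,202),.03),((362,137),.022),((362,215),.022)]:
    print(px,np.round(1000*M@(wbp(cam,(100+px[0]*.6,px[1]*.6),z)[:2]-[x,y]),1))
d=robot.outline_of("wrist","bar")[0]["pixels"].astype(np.uint8);c=cv2.minAreaRect(np.argwhere(d)[:,::-1].astype(np.float32));print(c)
for p in cv2.boxPoints(c):print(p,np.round(1000*M@(wbp(cam,p,.03)[:2]-[x,y]),1))
im=im[:,:,::-1][60:160,220:380];cv2.imwrite("pics/z.png",cv2.resize(im,(800,500),interpolation=2))
E
```

```text
(252, 158) [-135.2  -13.1]
(252, 202) [-136.8  -40.4]
(358, 158) [-67.6 -13. ]
(358, 202) [-67.8 -40.2]
(362, 137) [-65.2   0.3]
(362, 215) [-65.4 -49. ]
((283.57012939453125, 108.95512390136719), (27.360261917114258, 64.8306884765625), 88.36341857910156)
[250.7773    96.206345] [-135.7  -14.5]
[315.58154  94.3548 ] [-66.8 -12.5]
[316.36298 121.7039 ] [-66.1 -40.8]
[251.55872 123.55545] [-136.5  -42.9]
```

View pics/z.png

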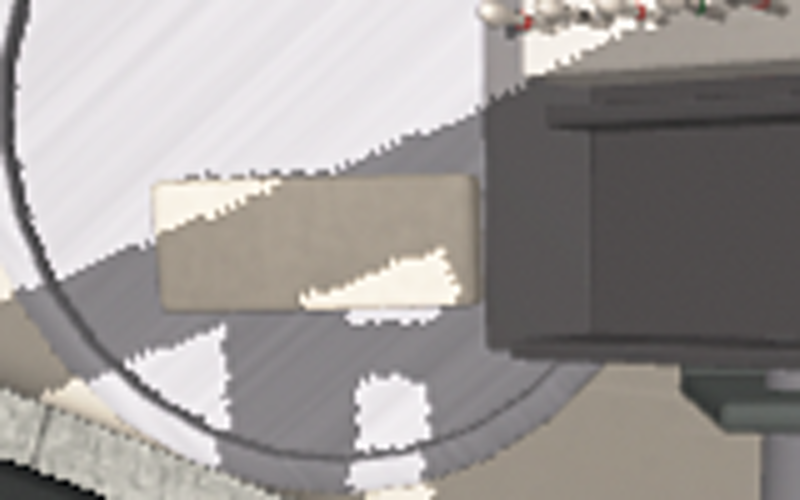

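The zoom shows the bar in the tray at (155–475, 178–308), its rear just clear of the lip at 485. That is my 11th picture and the limit was 10, so I'll use numbers only from here on. I'll test flat against tilted from the scene and wrist outlines.

```bash
cat > fitbar.py <<'E'
from h import *
from scipy.optimize import minimize
def run():
    M={};wc=wcam()
    for c in("scene","wrist","top"):
        robot.read_camera(c);L=[d for d in robot.outline_of(c,"bar") if 60<d["pixels"].sum()<(9000 if c=="wrist" else 900)]
        if L:M[c]=L[0]["pixels"];print(c,round(L[0]["conf"],2),np.round(L[0]["pixel"]),M[c].sum())
    def box(p): # rear-bottom x,y ; yaw; pitch (rear up)
        xr,y,yaw,pit=p;L=72;pts=[]
        for l in(0,L):
            for w in(-14,14):
                for h in(0,26):
                    q=np.radians(pit);f=L-l  # distance from front
                    X=f*np.cos(q)-h*np.sin(q);Z=4+f*np.sin(q)+h*np.cos(q)
                    X=X-L*np.cos(q);a=np.radians(yaw)
                    pts.append(RW((xr+X*np.cos(a)-w*np.sin(a),y+X*np.sin(a)+w*np.cos(a),Z)))
        return np.array(pts)
    def iou(p,c):
        P=box(p);u=wpr(wc,P) if c=="wrist" else pr(c,P);m=np.zeros((1600,2560),np.uint8)
        cv2.fillConvexPoly(m,cv2.convexHull(np.round(u*4+2).astype(np.int32)),1);m=cv2.resize(m.astype(np.float32),(640,400),interpolation=cv2.INTER_AREA)
        o=M[c].astype(np.float32);return np.minimum(m,o).sum()/np.maximum(m,o).sum()
    for pit in(0,5,10,14.5,20):
        r=minimize(lambda p:-sum(iou((*p,pit),c) for c in M),[-68,-26,0],method="Nelder-Mead",options=dict(initial_simplex=[[-68,-26,0],[-74,-26,0],[-68,-20,0],[-68,-26,5]]))
        print(pit,np.round(r.x,1),[round(float(iou((*r.x,pit),c)),3) for c in M])
if __name__=="__main__":run()
E
python3 fitbar.py
```

```text
scene 0.71 [278. 211.] 152
wrist 0.97 [285. 111.] 1724
0 [-67.1 -25.5   2. ] [0.295, 0.928]
5 [-67.1 -25.7   1.3] [0.292, 0.901]
10 [-65.6 -26.3   1.5] [0.277, 0.878]
14.5 [-64.9 -25.5   2.3] [0.252, 0.868]
20 [-60.9 -26.1   1.6] [0.247, 0.858]
```

Flat fits best (wrist IoU 0.93), with the bar's rear just at the lip edge. Now I'll swing the bin back.

>>> carry_out(
  rows=[
    [-0.002, 0.008, 0.03, 0, 0, 0],
    [-0.002, 0.008, 0.06, 0, 0, 0],
    [-0.002, 0.008, 0.1, 0, 0, 0],
    [-0.002, 0.008, 0.1, 0, 0, 0],
    [-0.002, 0.008, 0.1, 0, 0, 0],
  ],
  jaw=175,
)

```text
t: 17.55
tool_pos: [0.3889, -0.3648, 0.124]
orientation: [3.082, 0.583, 0.002]
force: [-0.7, -1.0, 1.0]
opening: 0.0291
gripper_force: 0.0
```

>>> carry_out(
  rows=[
    [0, 0.006, 0, 0, 0, 0],
    [0, 0.012, -0.003, 0, 0, 0],
    [0, 0.018, -0.006, 0, 0, 0],
    [0, 0.024, -0.008, 0, 0, 0],
    [0, 0.03, -0.01, 0, 0, 0],
    [0, 0.036, -0.012, 0, 0, 0],
    [0, 0.042, -0.013, 0, 0, 0],
    [0, 0.048, -0.014, 0, 0, 0],
    [0, 0.054, -0.014, 0, 0, 0],
    [0, 0.057, -0.014, 0, 0, 0],
    [0, 0.057, -0.014, 0, 0, 0],
  ],
)

```text
t: 18.92
tool_pos: [0.4087, -0.4161, 0.1365]
orientation: [3.087, 0.584, -0.001]
force: [-5.4, 9.0, 7.0]
opening: 0.0295
gripper_force: 4.8
```

```bash
python3 - <<'E'
from h import *
s=robot.read_state();x,y,a=RACK
print(s["t"],s["opening"],s["force"],np.array([[np.cos(a),np.sin(a)],[-np.sin(a),np.cos(a)]])@(s["tool_pos"][:2]-[x,y]),s["tool_pos"][2])
E
```

```text
18.925 0.0295087767727575 [-5.42766504  9.03745442  7.02811019] [ 0.00659118 -0.10452182] 0.13648058838210686
```

>>> carry_out(
  rows=[
    [0, 0.003, 0, 0, 0, 0],
    [0, 0.003, 0, 0, 0, 0],
    [0, 0.003, 0, 0, 0, 0],
  ],
)

```text
t: 19.3
tool_pos: [0.4088, -0.4165, 0.1363]
orientation: [-3.082, -0.584, 0.003]
force: [-10.2, 19.1, 15.2]
opening: 0.0303
gripper_force: 11.0
```

>>> carry_out(
  rows=[
    [0, -0.008, 0, 0, 0, 0],
    [0, -0.008, 0, 0, 0, 0],
    [0, -0.008, -0.05, 0, 0, 0],
    [0, -0.008, -0.09, 0, 0, 0],
    [0, -0.05, -0.1, 0, 0, 0],
    [0, -0.06, -0.1, 0, 0, 0],
    [0, -0.06, -0.1, 0, 0, 0],
  ],
)

```text
t: 20.18
tool_pos: [0.3883, -0.364, 0.2363]
orientation: [3.083, 0.584, 0.001]
force: [-0.1, -0.4, -0.2]
opening: 0.0292
gripper_force: 0.0
```

```bash
python3 - <<'E'
from h import *
import fitbar;fitbar.run()
s=robot.read_state();print(s["t"],s["tool_pos"]);x,y,a=RACK;M=np.array([[np.cos(a),np.sin(a)],[-np.sin(a),np.cos(a)]])
cam=wcam();im=robot.read_camera("wrist")
# rod: dark blob near prediction
p=wpr(cam,[RW((0,-104,145)),RW(BR((0,-104,95),.08))]);print("rod pred home / 0.08rad",np.round(p,1))
q=p[0].astype(int);g=im.max(2)[q[1]-14:q[1]+15,q[0]-40:q[0]+41];ys,xs=np.nonzero(g<45);print("rod seen",xs.mean()+q[0]-40,ys.mean()+q[1]-14,len(xs))
for n in("tray","bur_block"):
    for d in robot.outline_of("wrist",n)[:1]:
        yy,xx=np.nonzero(d["pixels"]);print(n,d["conf"],d["pixel"])
        if n=="tray":
            pts=np.argwhere(d["pixels"])[:,::-1];w=np.array([M@(wbp(cam,k,.014)[:2]-[x,y]) for k in pts]);print("tray extents rack",w.min(0),w.max(0))
        else:print(M@(wbp(cam,d["pixel"],.072)[:2]-[x,y]))
E
```

```text
scene 0.73 [273. 206.] 242
wrist 0.68 [274. 105.] 1407
0 [-70.5 -25.6   2. ] [0.47, 0.811]
5 [-69.  -26.4   1.1] [0.482, 0.79]
10 [-63.5 -26.2   1.2] [0.475, 0.772]
14.5 [-63.  -28.4  -1.3] [0.481, 0.747]
20 [-69.4 -26.6   1.4] [0.44, 0.756]
20.475 [ 0.38819663 -0.36429594  0.235886  ]
rod pred home / 0.08rad [[383.  200.5]
 [373.9 200.4]]
rod seen 382.9303675048356 200.0193423597679 517
tray 0.9 [261.2, 71.8]
tray extents rack [-0.18146324 -0.08278688] [-0.04311468  0.07511   ]
bur_block 0.71 [351.3, 51.0]
[-0.0232852   0.02223948]
```

```bash
python3 -c "
from plant import robot
print(robot.close_job())"
```

```text
the job is handed in; nothing more can be done
None
```

The job is handed in at about 20 s: tray within a few mm of the dock, bar raked into it and measured flat, bur block still in its lane, bin swung back to its home stop; I viewed 11 pictures against the limit of 10.

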